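# Bring a castle nut to its next slot and lock it with the cross pin

### The arm

A 6-joint arm with a two-finger parallel gripper is mounted at the origin on a cart in front of the work surface, level with it; the furniture and walls round the work are solid. World frame = base frame: x ahead of the robot, y to its left, z up, the work surface at z = 0. Lengths are in m, angles in rad, forces in N, time in s.
With the tool pointing down it reaches from about 0.275 to 0.75 m from the base axis. Payload 10.2 kg.
Tool frame: the origin (TCP) lies at the very end of the fingers, on their centre line; the grasp point (between the pads) lies 19 mm behind it; z points along the fingers, x is the direction in which the jaws open and shut, and the axes are right-handed (so a half turn about z gives the same grasp; the last joint's range is limited). The gripper opens to 85 mm and grips with 20 to 120 N. Pads are 22 mm wide; open, the fingers measure 114 mm over their backs; the gripper's body (76 mm by 85 mm) begins 54 mm behind the grasp point. The pads swing forward as they close: fully open they stand 13 mm farther back than shut.
Start: joints at [0.929, 0.313, 1.498, -0, 1.331, -0.223], TCP at [0.214, 0.48, 0.231] pointing down, gripper open.
Joint ranges: [-2.94, 2.94], [-0.97, 2.17], [0.19, 2.56], [-1.23, 4.37], [0.02, 3.11], [-2.88, 2.88]. Speed limits (rad/s): [2.39, 2.39, 3.01, 3.14, 3.14, 3.14].

### API

Orientations are given as a unit quaternion [x, y, z, w].
In Python, from workcell import ctrl gives the robot as it stands.
- The arm moves only by the tool drive_tool, never from a script. Its argument "rows" is one flat list of numbers, 7 for each row, row after row: the shift along the tool's x, y, z in mm, then the turn, a rotation vector about the tool's x, y, z in degrees, then the gripper's target within -1 to 1 (shut at 1, half-way at 0, fully open at -1). A call has 1 to 10 rows; each row is the pose to reach, as a shift and turn from the pose commanded when the call began, along the tool's axes at that moment; what a row does not reach only later rows make up. A row lasts 1/12 s, in which the tool goes at most 41.7 mm and 7.16 degrees, less where a joint would pass 70% of its speed; a pose out of reach is approached as far as the arm can. A call with a gripper value outside its range is refused whole. The fingers move at their own pace and stop on an object; "newtons" is the grip in N (left out, the last holds). Time passes only in rows, so rows that repeat a pose let the fingers close. It gives the time, the measured TCP pose, the force and the opening at its end, in the units of the state.
- ctrl.get_obs(): the state, without advancing time (a new reading comes with each control period).
- ctrl.get_image(name): name is "scene" or "top" or "wrist"; returns a dict with "color" (420x560x3 uint8, red, green, blue), "fx", "fy", "cx", "cy" (pixels), "distortion" ([k1, k2, p1, p2, k3] as OpenCV has them; the pictures are not rectified), "extrinsics" (4x4, takes a point from camera to world coordinates); the wrist camera has in their place "T_tool_cam" (4x4, takes a point from camera to tool coordinates, whose origin is the TCP and whose axes are the tool frame's). Camera axes: x right, y down, z forward; pixel columns grow to the right and rows downward; lengths in m; the calibration is good to about 2 mm. A picture is of the moment at which its call begins: read the wrist's pose just before it. There is no depth.
- ctrl.finish_job(): hands the job in, once; it reports no verdict.
The state is a dict: "time": time; "joint_pos": joint angles; "joint_vel": joint speeds; "effort": joint torques, N m; "tcp_pos": TCP position; "orientation": TCP orientation; "contact_force": force on the tool from outside, world axes, zero at the start; "moment": the same for the moment, N m; "gripper_width": finger opening in m.
Only numpy, scipy, OpenCV 4.12 (cv2) and the standard library are available. Lean on these libraries where they do the work, as an engineer would, in place of code of your own. Each camera call takes 0.05 s, during which the arm holds its last target.

### The job

On the bench stand, tighten the big castle nut clockwise (seen from above), just as far as the next slot that lines up with the cross hole of the spindle: do not slacken it back to the slot it has passed and do not turn it on beyond the next one. Then slide the captive locking pin fully home by its upright black grip, through the slot and the cross hole, until its collar comes up to the guide block, let go, and leave the things lying around the stand where they are.

Things in the scene. Friction and masses are not known exactly. Their poses are not given: they have to be found in the camera images.
- spindle_stand: Fixed grey steel stand. Origin: on the desk under the vertical spindle's axis; x is the pin's line (pin pushed toward +x), z up. Base 12 mm thick, x -155 to +50, y +-45 mm. Under the nut a flange (66 mm dia, top 24 mm above the desk) and washer (59 mm, top 27). Aluminium guide block of the pin at x -60 to -44 mm, 20 mm wide in y, top at 76 mm.
- cross_hole (a point): Centre of the cross hole in the 27 mm threaded spindle, on its axis, 66 mm above the desk; the hole runs along the stand's x (this point's x). The spindle's top is 84 mm above the desk and bears a dark scribed line along the hole.
- nut_grip (a point): On the axis of the bright steel castle nut, 50 mm above the desk. Hexagon 54 mm across flats, 62 across corners, from 27 to 57 mm above the desk (grip two opposite flats); above it a crown 49 mm across, to 73 mm, with six slots 10 mm wide, open above, one over the middle of each flat. Turns with the nut: its x points along a slot, at the middle of a flat; others every 60 degrees.
- nut (a joint): Nut angle, rad; grows clockwise seen from above (tightening). 0: the slot already passed lines up with the cross hole; 1.047: the next slot does. Starts at 0.2 to 0.85. At angle q the nut's x axis is turned by -q about z from the stand's x. Stiff (about 0.4 N m), stays where left, does not rise or sink.
- pin_grip (a point): Upright black paddle of the locking pin, 88 mm above the desk, axes as the stand's. Paddle 12 mm thick in x, 20 wide in y, 58 to 106 mm above the desk, on a sliding carriage (24 x 34 mm, top at 58). Pinch it across y from above or push it from behind. On the stand's -x side, 136 mm from the spindle axis when drawn back, 76 mm when home.
- pin_tip (a point): Round tip of the 6 mm locking pin, 66 mm above the desk, 95 mm ahead (+x) of the middle of the paddle. A collar 15 mm across on the pin, its front 16 mm ahead of the paddle's middle, comes up to the guide block when the pin is home.
- pin (a joint): Travel of the locking pin along the stand's +x, m: 0 drawn back, 0.060 fully home. Starts between 0 and 0.008. About 3 N of friction, stays where left. The teeth of the nut's crown stop it unless a slot faces it within about 2 mm (0.08 rad).
- weight_1: Brass-coloured knobbed weight, 38 mm diameter, 60 mm high, standing loose on the desk to the left; a bystander. Origin at the centre of its underside.
- tape_roll: Roll of tape, 96 mm diameter, 25 mm high, lying loose on the desk to the right; a bystander. Origin at the centre of its underside.
- marker_pen: Marker pen, 135 mm long, lying loose on the desk to the right; a bystander. Origin at the centre of its underside.
Mind the look-alikes: they are no part of the job. There is more than one size of the spindle_stand; the job needs the larger.

How it is judged:
By the outcome, as a careful person would: the job done as asked, in the order asked, and still so for the second after the job is handed in, with the robot touching nothing.
It also fails if it takes over 40 s, if anything falls off the work surface, if the arm or the gripper's body presses on something with over 40 N, if the wrist force passes 120 N, or if a joint passes its speed limit or range.

## Working session

There is one attempt and no reset: what is moved stays moved. The work goes in short steps, Python scripts to look and compute and a tool call to move; the robot and the scene stay as the last step left them, time stands still between calls to the robot, and variables do not carry over. Pictures are saved under pics/ and viewed, and the job is handed in when it is done.

Besides the shell and the picture viewer there is one more tool, called after "Emit:" by a JSON object that holds its "fn" and its "kwargs", one argument or row to a line. drive_tool: Moves the arm, as the interface text tells. Its arguments: {"type":"object","properties":{"rows":{"type":"array","items":{"type":"number"}},"newtons":{"type":"number"}},"required":["rows"]}

```bash
mkdir -p pics; ls
cat > h.py <<'E'
import numpy as np, cv2
from workcell import ctrl
from scipy.spatial.transform import Rotation as R
def cam(im,T=None):
    K=np.array([[im['fx'],0,im['cx']],[0,im['fy'],im['cy']],[0,0,1]]);return K,np.array(im['distortion'],float),np.array(im['extrinsics'] if T is None else T)
def wristT(obs,im):
    W=np.eye(4);W[:3,:3]=R.from_quat(obs['orientation']).as_matrix();W[:3,3]=obs['tcp_pos'];return W@np.array(im['T_tool_cam'])
def ray(im,uv,z,T=None):
    K,d,T=cam(im,T)
    p=cv2.undistortPoints(np.array(uv,float).reshape(-1,1,2),K,d).reshape(-1,2)
    D=np.c_[p,np.ones(len(p))]@T[:3,:3].T
    return T[:3,3]+D*((z-T[2,3])/D[:,2:])
def proj(im,P,T=None):
    K,d,T=cam(im,T);Ti=np.linalg.inv(T)
    return cv2.projectPoints(np.array(P,float).reshape(-1,1,3),cv2.Rodrigues(Ti[:3,:3])[0],Ti[:3,3],K,d)[0].reshape(-1,2)
def save(im,name): cv2.imwrite('pics/'+name,im['color'][:,:,::-1])
E
python3 - <<'E'
from h import *
import pickle
o=ctrl.get_obs();print({k:np.round(v,3) for k,v in o.items()})
d={'obs':o}
for n in ['scene','top','wrist']:
    o=ctrl.get_obs();im=ctrl.get_image(n);d[n]=im;d[n+'o']=o;save(im,n+'0.png')
    print(n,im['fx'],np.round(im['extrinsics'] if 'extrinsics' in im else im['T_tool_cam'],3).tolist())
pickle.dump(d,open('d0.pkl','wb'))
E
```

```text
pics
{'time': np.float64(0.0), 'joint_pos': array([ 0.929,  0.313,  1.498,  0.   ,  1.331, -0.223]), 'joint_vel': array([-0.003, -0.   , -0.001,  0.003, -0.   , -0.   ]), 'effort': array([-0.0000e+00, -4.1227e+01, -2.5975e+01, -0.0000e+00,  4.0000e-03,
       -0.0000e+00]), 'tcp_pos': array([0.213, 0.479, 0.231]), 'orientation': array([ 0.839,  0.545, -0.001,  0.   ]), 'contact_force': array([ 0.774, -0.242, -0.287]), 'moment': array([ 0.025, -0.005,  0.022]), 'gripper_width': np.float64(0.085)}
scene 509.59874384516456 [[0.525, -0.51, 0.682, -0.448], [-0.851, -0.308, 0.425, -0.681], [-0.006, -0.803, -0.596, 0.958], [0.0, 0.0, 0.0, 1.0]]
top 431.90758773360665 [[-0.004, -0.992, 0.128, 0.44], [-1.0, 0.006, 0.015, -0.068], [-0.015, -0.128, -0.992, 1.03], [0.0, 0.0, 0.0, 1.0]]
wrist 317.08724596524155 [[1.0, -0.001, -0.001, -0.0], [0.001, 0.949, 0.317, -0.081], [0.001, -0.317, 0.949, -0.143], [0.0, 0.0, 0.0, 1.0]]
```

View pics/scene0.png

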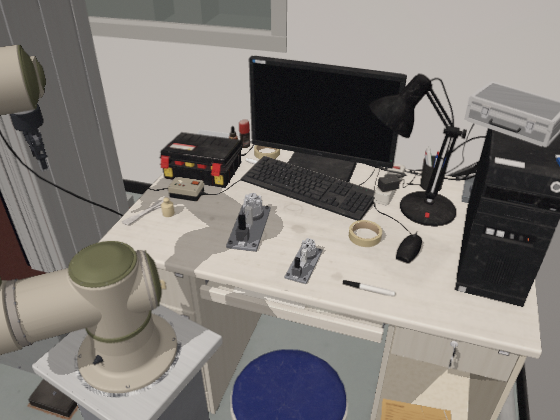

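View pics/top0.png

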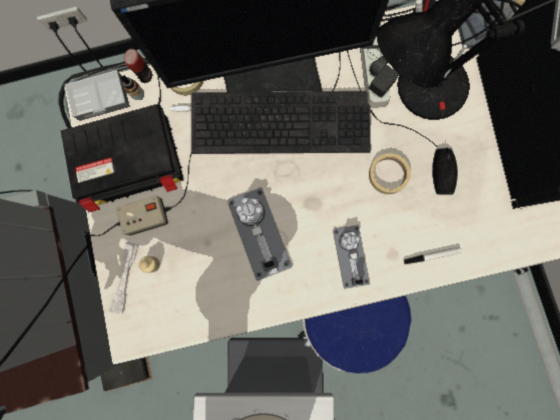

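The larger stand is the left one: in the top view its nut is at about (250,211) and the paddle at about (268,255). The smaller look-alike is at about (350,255). I'll zoom in and measure.

Run:
```python
from h import *
import pickle
d=pickle.load(open('d0.pkl','rb'))
t=d['top'];c=t['color'][180:290,215:305]
cv2.imwrite('pics/topz.png',cv2.resize(c,None,fx=5.4,fy=5.4,interpolation=cv2.INTER_CUBIC)[:,:,::-1])
# base outline by colour
s=d['scene']['color'][185:255,215:285];cv2.imwrite('pics/scz.png',cv2.resize(s,None,fx=8,fy=8,interpolation=cv2.INTER_CUBIC)[:,:,::-1])
print(ray(t,[[250,211]],.08), ray(t,[[268,262]],.08))
```

```text
[[0.56073567 0.02396354 0.08      ]] [[ 0.44817181 -0.01620547  0.08      ]]
```

View pics/topz.png

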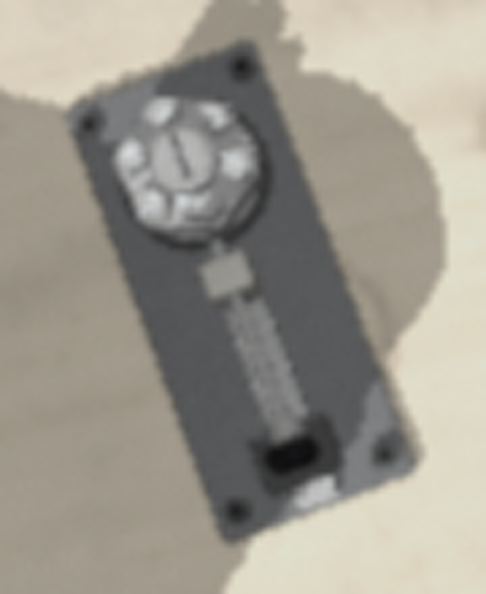

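View pics/scz.png

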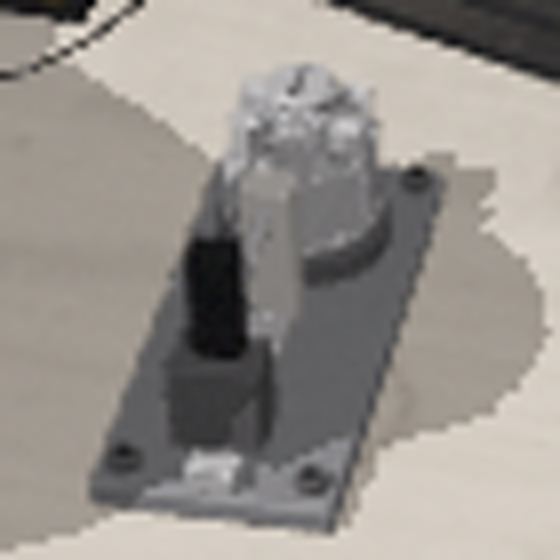

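View pics/wrist0.png

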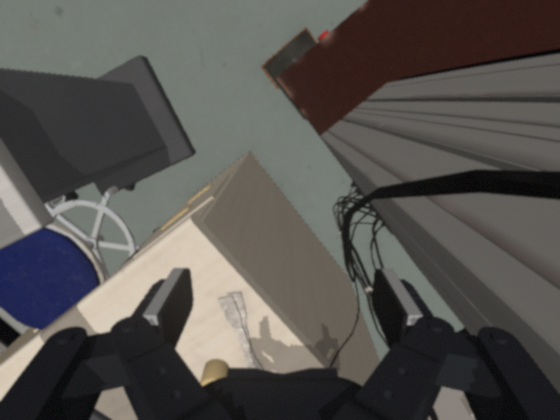

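Run:
```python
from h import *
import pickle
d=pickle.load(open('d0.pkl','rb'))
t=d['top']
z=lambda p:(np.array(p,float)+.5)/5.4-.5+[215,180]
# base mask: darker, blueish grey (not wood)
c=t['color'].astype(int);sat=c[:,:,0]-c[:,:,2];m=((sat<8)&(c.sum(2)<480)).astype(np.uint8)
roi=np.zeros_like(m);roi[180:285,222:300]=1;m&=roi
m=cv2.morphologyEx(m,cv2.MORPH_CLOSE,np.ones((5,5)))
cs=max(cv2.findContours(m,0,2)[0],key=cv2.contourArea)
w=ray(t,cs.reshape(-1,2),.012)[:,:2]*1000
rc=cv2.minAreaRect(w.astype(np.float32));print(rc)
w2=ray(t,z([(72,110),(250,40),(420,465),(232,540)]),.012)*1000;print(w2.round(1))
e=w2[0]-w2[3]+w2[1]-w2[2];yaw=np.arctan2(e[1],e[0]);print('yaw',np.degrees(yaw),np.linalg.norm(w2-np.roll(w2,1,0),axis=1))
ctr=w2.mean(0);ax=np.array([np.cos(yaw),np.sin(yaw)]);print('spindle from base',ctr[:2]+52.5*ax)
print('spindle top',ray(t,z([[184,158]]),.084)*1000)
l=ray(t,z([[176,134],[189,182]]),.084)*1000;v=l[0]-l[1];print('scribe yaw',np.degrees(np.arctan2(v[1],v[0])))
print('paddle top',ray(t,z([[292,455]]),.106)*1000)
# crop more
im=cv2.resize(t['color'][192:232,228:272],None,fx=13,fy=13,interpolation=cv2.INTER_CUBIC);cv2.imwrite('pics/nutz.png',im[:,:,::-1])
```

```text
((517.22021484375, 9.617530822753906), (202.83233642578125, 88.62397766113281), 20.846357345581055)
[[596.3  83.5  12. ]
 [627.2   4.8  12. ]
 [440.  -69.5  12. ]
 [408.2  11.8  12. ]]
yaw 21.264730386769532 [201.29158208  84.56032306 201.45190277  87.28965668]
spindle from base [566.82089752  26.70335249]
spindle top [[565.03435039  26.56244357  84.        ]]
scribe yaw 15.41707853612577
paddle top [[444.03565405 -19.0493181  106.        ]]
```

View pics/nutz.png

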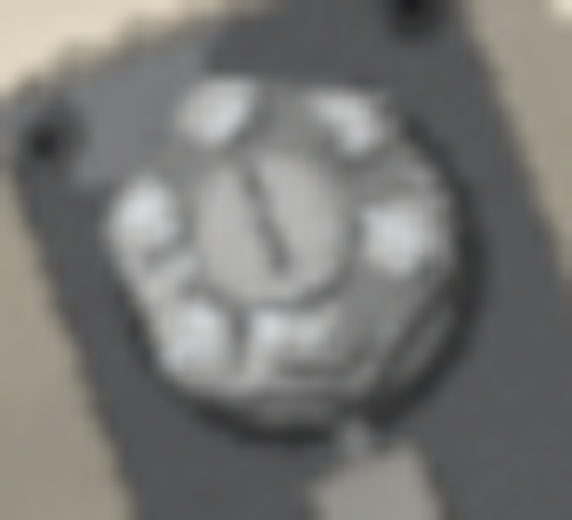

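```bash
cat >> h.py <<'E'
def rel(o,p,ang):
    """mm shift in tool axes and rotvec deg to reach TCP p with tool down, tool x at world angle ang deg (or +180)"""
    Rc=R.from_quat(o['orientation']);a=np.radians(ang)
    best=None
    for s in (0,np.pi):
        x=np.array([np.cos(a+s),np.sin(a+s),0]);z=np.array([0,0,-1.]);M=np.c_[x,np.cross(z,x),z]
        rv=np.degrees((Rc.inv()*R.from_matrix(M)).as_rotvec())
        if best is None or np.linalg.norm(rv)<np.linalg.norm(best): best=rv
    return (Rc.inv().apply(np.array(p)-o['tcp_pos'])*1000).round(1),best.round(2)
E
python3 - <<'E'
from h import *
import pickle
d=pickle.load(open('d0.pkl','rb'))
t=d['top'];z=lambda p:(np.array(p,float)+.5)/13-.5+[228,192]
T=ray(t,z([(220,110),(350,120),(395,235),(290,335),(200,335),(150,215)]),.073)[:,:2]*1000
v=T-[565.5,26.5];a=np.degrees(np.arctan2(v[:,1],v[:,0]));print(T.round(1),np.hypot(*v.T),a,(a-30-21)%60)
o=ctrl.get_obs();print(rel(o,(.565,.0265,.19),111))
E
```

```text
[[586.6  37.3]
 [584.7  14.8]
 [564.7   6.9]
 [547.4  24.9]
 [547.5  40.4]
 [568.4  49.2]] [23.66896113 22.49931307 19.60146313 18.13915622 22.70936302 22.85740715] [  27.03500806  -31.39376885  -92.48433066 -174.9014442   142.36936441
   82.81267674] [36.03500806 37.60623115 36.51566934 14.0985558  31.36936441 31.81267674]
(array([-270.9,  505.4,   41. ]), array([-3.000e-02,  4.000e-02, -4.499e+01]))
```

Emit:
{"fn": "drive_tool", "kwargs": {
  "rows": [-27,50,4,0,0,-4.5,-1,-54,101,8,0,0,-9,-1,-81,152,12,0,0,-13.5,-1,-108,202,16,0,0,-18,-1,-135,253,20,0,0,-22.5,-1,-162,303,24,0,0,-27,-1,-189,353,28,0,0,-31.5,-1,-216,404,33,0,0,-36,-1,-244,455,37,0,0,-40.5,-1,-271,505,41,0,0,-45,-1]
}}

```text
time: 0.98
tcp_pos: [0.4692, 0.1494, 0.2015]
orientation: [0.565, 0.825, -0.0, -0.0]
contact_force: [0.3, 1.3, 0.2]
gripper_width: 0.0854
```

Run:
```python
from h import *
o=ctrl.get_obs();print(o['tcp_pos'],o['joint_pos'].round(3) ,rel(o,(.565,.0265,.19),111))
```

```text
[0.4692349  0.14942814 0.20154406] [ 0.07   0.268  1.639  0.     1.235 -1.871] (array([-149.3,   44.8,   11.5]), array([-0.01, -0.01,  0.22]))
```

Emit:
{"fn": "drive_tool", "kwargs": {
  "rows": [-37,11,3,0,0,0,-1,-74,22,6,0,0,0,-1,-111,33,9,0,0,0,-1,-149,45,11,0,0,0,-1,-149,45,11,0,0,0,-1,-149,45,11,0,0,0,-1]
}}

```text
time: 1.48
tcp_pos: [0.5642, 0.027, 0.1898]
orientation: [0.567, 0.823, -0.0, -0.001]
contact_force: [-1.2, 0.4, -0.1]
gripper_width: 0.0855
```

Run:
```python
from h import *
import pickle
o=ctrl.get_obs();im=ctrl.get_image('wrist');save(im,'w1.png');pickle.dump((o,im),open('w1.pkl','wb'))
print(o['tcp_pos'],o['time'])
T=wristT(o,im);print(proj(im,[(.5655,.0265,.084),(.4455,-.019,.106)],T))
```

```text
[0.56415304 0.0270122  0.18981794] 1.4833
[[281.24025546 207.31259267]
 [281.1539296   29.85901447]]
```

View pics/w1.png

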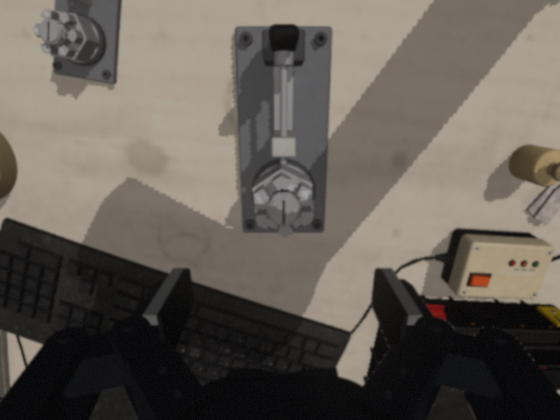

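Run:
```python
from h import *
import pickle
o,im=pickle.load(open('w1.pkl','rb'))
c=im['color'][155:245,235:335];cv2.imwrite('pics/w1z.png',cv2.resize(c,None,fx=6.5,fy=6.5,interpolation=cv2.INTER_CUBIC)[:,:,::-1])
c=im['color'][15:165,225:345];cv2.imwrite('pics/w1p.png',cv2.resize(c,None,fx=4,fy=4,interpolation=cv2.INTER_CUBIC)[:,:,::-1])
```

```text
(no output)
```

View pics/w1z.png

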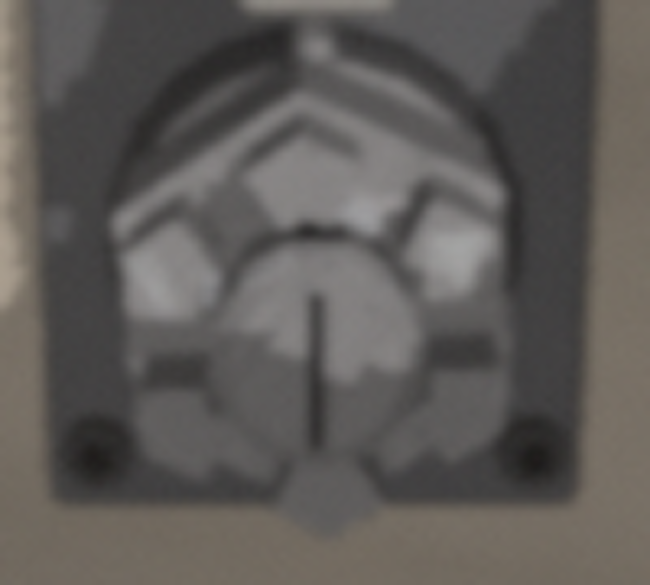

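View pics/w1p.png

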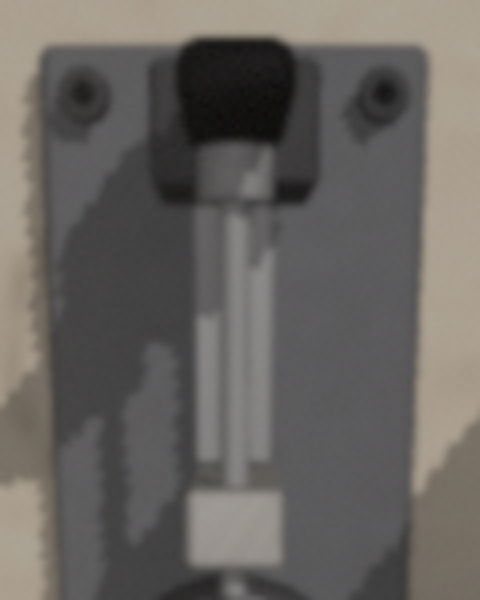

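Run:
```python
from h import *
import pickle
o,im=pickle.load(open('w1.pkl','rb'));T=wristT(o,im)
z=lambda p:(np.array(p,float)+.5)/6.5-.5+[235,155]
zp=lambda p:(np.array(p,float)+.5)/4-.5+[225,15]
s=ray(im,z([(317,296),(316,452)]),.084,T)*1000;v=s[1]-s[0];print('scribe',s.round(1),np.hypot(*v[:2]),np.degrees(np.arctan2(v[1],v[0])))
# spindle top ellipse edges left/right/top/bottom
e=ray(im,z([(209,362),(428,360),(316,238),(316,465)]),.084,T)*1000;print('spindle',e.round(1),e[:2].mean(0))
h=ray(im,z([(112,222),(305,97),(503,195)]),.057,T)[:,:2]*1000;print('hex',h.round(1),np.linalg.norm(np.diff(h,axis=0),axis=1))
for i in(0,1):
    v=h[i+1]-h[i];print('edge',np.degrees(np.arctan2(v[1],v[0])),(np.degrees(np.arctan2(v[1],v[0]))-90)%60)
print('ctr from hex',(h[0]+h[2]-h[1]))
b=ray(im,zp([(52,500),(42,48),(427,50),(414,500)]),.012,T)[:,:2]*1000
for i,j in((1,0),(2,3)):
    v=b[j]-b[i];print('base edge',b[i].round(1),np.degrees(np.arctan2(v[1],v[0])))
print('width',np.linalg.norm(b[1]-b[2]))
v=b[1]-b[2];print('rear edge',np.degrees(np.arctan2(v[1],v[0]))-90)
g=ray(im,zp([(188,489),(284,489),(282,566),(188,566)]),.076,T)*1000;print('guide',g.round(1),g.mean(0))
p=ray(im,zp([(180,48),(290,45)]),.106,T)*1000;print('paddle rear top',p.round(1))
```

```text
scribe [[559.1  25.9  84. ]
 [578.9  33.3  84. ]] 21.165033344404733 20.523839168935485
spindle [[572.2  16.1  84. ]
 [562.   42.2  84. ]
 [552.   23.1  84. ]
 [580.6  34.   84. ]] [567.105781    29.18359893  84.        ]
hex [[566.8  -1.4]
 [540.9  17.4]
 [544.   47.8]] [32.01980078 30.58513822]
edge 144.06743238586 54.06743238586
edge 84.15439765576167 54.15439765576167
ctr from hex [569.91181405  28.99102712]
base edge [440.1 -66.3] 19.933107039641527
base edge [409.2  16.1] 21.35747372500583
width 88.0214539673685
rear edge -159.45646888435618
guide [[515.3  -0.8  76. ]
 [508.5  17.2  76. ]
 [523.   22.4  76. ]
 [529.8   4.6  76. ]] [519.13594867  10.85823162  76.        ]
paddle rear top [[446.3 -26.7 106. ]
 [439.6 -10.2 106. ]]
```

Run:
```python
from h import *
o=ctrl.get_obs();print(rel(o,(.567,.0287,.031),114.1), o['joint_pos'].round(2))
```

```text
(array([ -1. ,   3.5, 159.2]), array([-0.06, -0.05, -3.15])) [-0.16  0.43  1.44  0.    1.27 -2.09]
```

Emit:
{"fn": "drive_tool", "kwargs": {
  "rows": [-1,3.5,30,0,0,-3.2,-1,-1,3.5,60,0,0,-3.2,-1,-1,3.5,85,0,0,-3.2,-1,-1,3.5,105,0,0,-3.2,-1,-1,3.5,125,0,0,-3.2,-1,-1,3.5,140,0,0,-3.2,-1,-1,3.5,150,0,0,-3.2,-1,-1,3.5,159,0,0,-3.2,-1,-1,3.5,159,0,0,-3.2,-1]
}}

```text
time: 2.28
tcp_pos: [0.5666, 0.0295, 0.0307]
orientation: [0.543, 0.84, -0.0, -0.001]
contact_force: [0.2, 0.1, -0.3]
gripper_width: 0.0855
```

Run:
```python
from h import *
o=ctrl.get_obs();im=ctrl.get_image('wrist');save(im,'w2.png')
print(rel(o,(.567,.0287,.031),114.1), o['tcp_pos'],o['contact_force'])
```

```text
(array([-0.9,  0. , -0.3]), array([-0.1 , -0.07,  0.16])) [0.5665905  0.02948725 0.03066065] [ 0.19959873  0.13261198 -0.25333396]
```

View pics/w2.png

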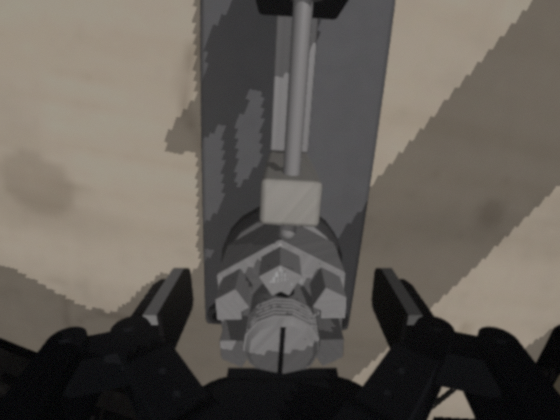

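The nut sits centred at about column 282, midway between the pads at columns 190 and 375. Closing on the flats.

Emit:
{"fn": "drive_tool", "kwargs": {
  "rows": [0,0,0,0,0,0,0,0,0,0,0,0,0,1,0,0,0,0,0,0,1,0,0,0,0,0,0,1,0,0,0,0,0,0,1,0,0,0,0,0,0,1],
  "newtons": 60
}}

```text
time: 2.83
tcp_pos: [0.5676, 0.0293, 0.0331]
orientation: [0.543, 0.84, 0.0, 0.0]
contact_force: [-5.5, 4.1, 7.9]
gripper_width: 0.0528
```

Run:
```python
from h import *
o=ctrl.get_obs();im=ctrl.get_image('wrist');save(im,'w3.png')
print(rel(o,(.567,.0287,.031),114.1), o['tcp_pos'],o['contact_force'],o['moment'],o['gripper_width'])
```

```text
(array([-0.3, -0.8,  2.1]), array([ 0.05, -0.02,  0.13])) [0.56759709 0.02932475 0.03307314] [-5.48884127  4.08330952  7.90447038] [0.71385153 0.59730962 0.25105841] 0.05282479045063615
```

View pics/w3.png

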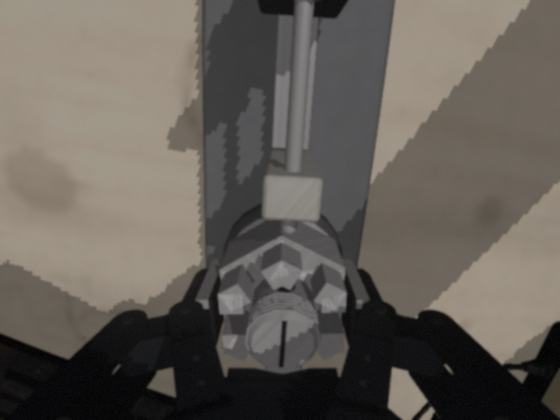

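Emit:
{"fn": "drive_tool", "kwargs": {
  "rows": [0,0,-2,0,0,0,1,0,0,-2,0,0,4,1,0,0,-2,0,0,8,1,0,0,-2,0,0,12,1,0,0,-2,0,0,16,1]
}}

```text
time: 3.3
tcp_pos: [0.5674, 0.0296, 0.0332]
orientation: [0.656, 0.755, 0.0, -0.0]
contact_force: [3.2, 6.6, -9.3]
gripper_width: 0.0528
```

Run:
```python
from h import *
o=ctrl.get_obs();im=ctrl.get_image('wrist');save(im,'w4.png')
print(rel(o,(.567,.0287,.031),80.6), o['tcp_pos'],o['contact_force'],o['moment'],o['gripper_width'])
```

```text
(array([-0.8, -0.5,  2.2]), array([ 0.  , -0.07, 17.46])) [0.56740917 0.02959682 0.03323405] [ 3.21200275  6.57883049 -9.26502469] [ 0.9467554  -0.61727906  0.45931391] 0.052847378652971094
```

View pics/w4.png

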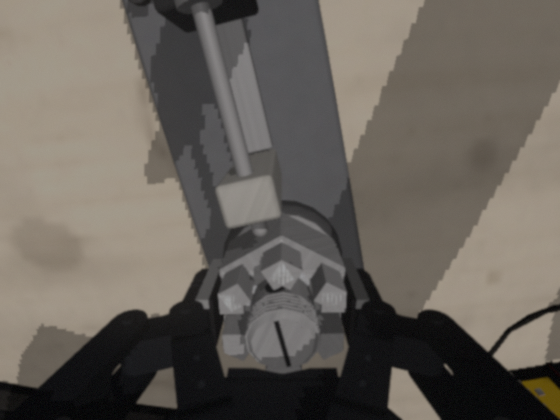

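The nut turns with the gripper: its front corner stays at column 280 while the stand rotates in view. 17.5° remain.

Emit:
{"fn": "drive_tool", "kwargs": {
  "rows": [0,0,0,0,0,4,1,0,0,1,0,0,8,1,0,0,1,0,0,12,1,0,0,1,0,0,15,1,0,0,1,0,0,17.5,1,0,0,1,0,0,17.5,1,0,0,1,0,0,17.5,1]
}}

```text
time: 3.93
tcp_pos: [0.5674, 0.0299, 0.0332]
orientation: [0.762, 0.647, 0.001, -0.001]
contact_force: [0.8, 7.7, -0.3]
gripper_width: 0.0529
```

Run:
```python
from h import *
o=ctrl.get_obs();im=ctrl.get_image('wrist');save(im,'w5.png')
print(rel(o,(.567,.0287,.031),80.6), o['tcp_pos'],o['contact_force'],o['moment'],o['gripper_width'])
```

```text
(array([-1.3, -0.2,  2.2]), array([-0.  , -0.11,  0.04])) [0.56744255 0.02992422 0.03316314] [ 0.75900788  7.72439606 -0.3089854 ] [ 1.09938649  0.07898872 -0.36395286] 0.05285349724280517
```

View pics/w5.png

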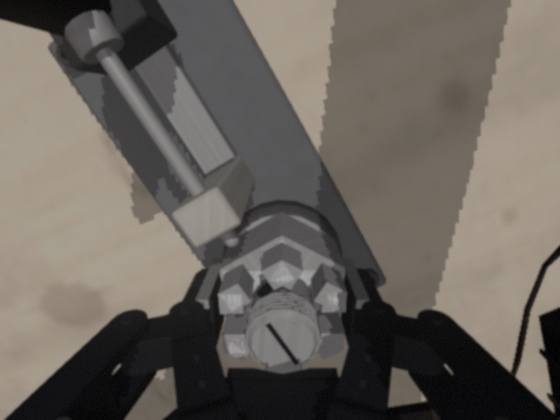

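Emit:
{"fn": "drive_tool", "kwargs": {
  "rows": [0,0,0,0,0,0,-1,0,0,0,0,0,0,-1,0,0,0,0,0,0,-1,0,0,0,0,0,0,-1,0,0,-20,0,0,0,-1,0,0,-50,0,0,0,-1,0,0,-85,0,0,-7,-1,0,0,-120,0,0,-14,-1,0,0,-150,0,0,-21,-1,0,0,-157,0,0,-28,-1]
}}

```text
time: 4.82
tcp_pos: [0.5692, 0.0283, 0.1953]
orientation: [0.58, 0.814, 0.002, 0.004]
contact_force: [0.3, -0.1, 0.0]
gripper_width: 0.0855
```

Emit:
{"fn": "drive_tool", "kwargs": {
  "rows": [0,0,0,0,0,-2,-1,0,0,0,0,0,-2,-1,0,0,0,0,0,-2,-1]
}}

```text
time: 5.07
tcp_pos: [0.5673, 0.0286, 0.1896]
orientation: [0.569, 0.822, -0.0, -0.0]
contact_force: [-0.2, 1.0, 0.0]
gripper_width: 0.0853
```

Run:
```python
from h import *
import pickle
o=ctrl.get_obs();im=ctrl.get_image('wrist');save(im,'w6.png');pickle.dump((o,im),open('w6.pkl','wb'))
print(o['tcp_pos'],o['time'],rel(o,(.567,.0287,.19),110.6))
c=im['color'][155:245,235:335];cv2.imwrite('pics/w6z.png',cv2.resize(c,None,fx=6.5,fy=6.5,interpolation=cv2.INTER_CUBIC)[:,:,::-1])
```

```text
[0.56732265 0.0286079  0.18955286] 5.0667 (array([ 0.2, -0.3, -0.4]), array([-0.02, -0.01,  0.01]))
```

View pics/w6z.png

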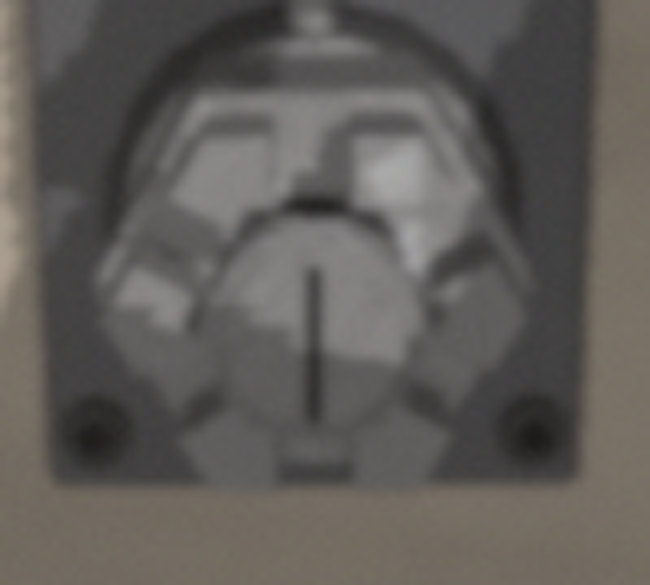

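Run:
```python
from h import *
import pickle
o,im=pickle.load(open('w6.pkl','rb'));T=wristT(o,im)
z=lambda p:(np.array(p,float)+.5)/6.5-.5+[235,155]
h=ray(im,z([(98,278),(200,95),(430,95),(533,285)]),.057,T)[:,:2]*1000;print(h)
for i in range(3):
    v=h[i+1]-h[i];print(np.hypot(*v),(np.degrees(np.arctan2(v[1],v[0]))-90)%60)
s=ray(im,z([(314,268),(315,422)]),.084,T)*1000;v=s[1]-s[0];print('scribe',np.degrees(np.arctan2(v[1],v[0])))
u=np.array([np.cos(np.radians(20.6)),np.sin(np.radians(20.6))])
g=ray(im,z([(278,120),(345,120)]),.073,T);print('slot',g*1000)
print(ray(im,[[285,35]],.106,T))
c=im['color'][0:165,225:345];cv2.imwrite('pics/w6p.png',cv2.resize(c,None,fx=3.6,fy=3.6)[:,:,::-1])
```

```text
[[578.26855161   0.87874247]
 [548.83667467   5.52655776]
 [537.86627464  34.78121785]
 [557.86379816  58.2006538 ]]
29.79660328130674 21.02608785135274
31.243956438076438 20.555877813677384
30.795631625143947 19.506457463372527
scribe 20.956161627679407
slot [[545.04056599  15.66582645  73.        ]
 [542.01945278  23.72273469  73.        ]]
[[ 0.45063729 -0.01347878  0.106     ]]
```

View pics/w6p.png

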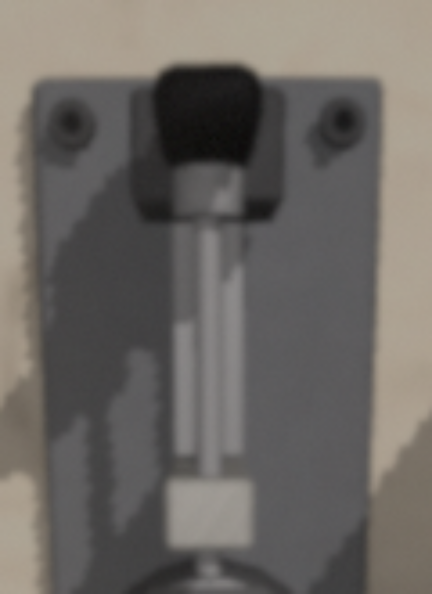

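Run:
```python
from h import *
o=ctrl.get_obs();print(rel(o,(.4486,-.0163,.069),110.6))
```

```text
(array([  -0.3, -126.8,  120.4]), array([-0.04, -0.02,  0.01]))
```

Emit:
{"fn": "drive_tool", "kwargs": {
  "rows": [0,-35,0,0,0,0,-1,0,-70,10,0,0,0,-1,0,-105,30,0,0,0,-1,0,-127,55,0,0,0,-1,0,-127,85,0,0,0,-1,0,-127,110,0,0,0,-1,0,-127,120,0,0,0,-1,0,-127,120,0,0,0,-1]
}}

```text
time: 5.78
tcp_pos: [0.4471, -0.0159, 0.0675]
orientation: [0.569, 0.822, -0.001, -0.002]
contact_force: [-0.5, 0.6, 0.6]
gripper_width: 0.0854
```

Run:
```python
from h import *
o=ctrl.get_obs();im=ctrl.get_image('wrist');save(im,'w7.png');im=ctrl.get_image('scene');
c=im['color'][150:260,190:320];cv2.imwrite('pics/s7.png',cv2.resize(c,None,fx=5,fy=5)[:,:,::-1])
print(rel(o,(.4486,-.0163,.069),110.6), o['tcp_pos'],o['contact_force'])
```

```text
(array([-0.9,  1.2, -1.5]), array([-0.24, -0.18,  0.02])) [ 0.44711415 -0.01591511  0.06747442] [-0.54396067  0.62410574  0.61128777]
```

View pics/w7.png

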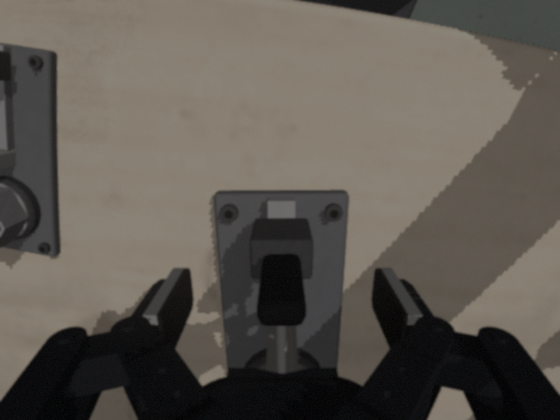

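View pics/s7.png

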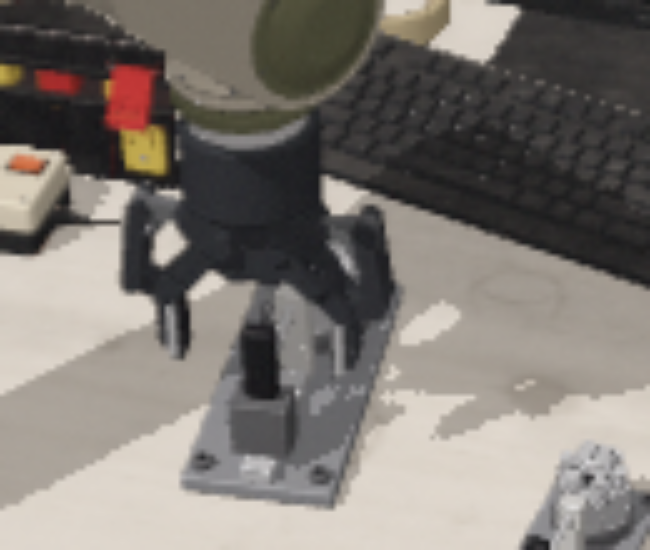

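The paddle is centred between the jaws at about column 282. Pinching.

Emit:
{"fn": "drive_tool", "kwargs": {
  "rows": [0,0,-2,0,0,0,0,0,0,-2,0,0,0,1,0,0,-2,0,0,0,1,0,0,-2,0,0,0,1,0,0,-2,0,0,0,1,0,0,-2,0,0,0,1,0,0,-2,0,0,0,1],
  "newtons": 30
}}

```text
time: 6.47
tcp_pos: [0.4487, -0.0159, 0.0721]
orientation: [0.569, 0.823, 0.0, -0.0]
contact_force: [-2.4, 2.8, 5.8]
gripper_width: 0.0192
```

Run:
```python
from h import *
o=ctrl.get_obs();im=ctrl.get_image('wrist');save(im,'w8.png')
print(rel(o,(.4959,.0021,.069),110.6), o['tcp_pos'],o['contact_force'],o['gripper_width'])
```

```text
(array([ 0.2, 50.5,  3.1]), array([ 0.01, -0.01,  0.1 ])) [ 0.44868357 -0.01594483  0.07207011] [-2.39327648  2.78843138  5.79079719] 0.01919373030616152
```

View pics/w8.png

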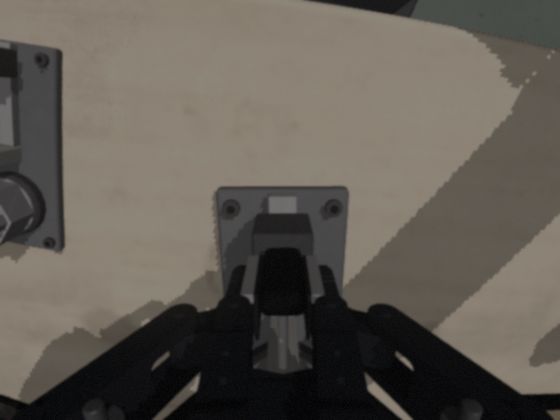

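Emit:
{"fn": "drive_tool", "kwargs": {
  "rows": [0,8,0,0,0,0,1,0,16,0,0,0,0,1,0,24,0,0,0,0,1,0,31,0,0,0,0,1,0,38,0,0,0,0,1,0,44,0,0,0,0,1]
}}

```text
time: 7.02
tcp_pos: [0.4898, -0.0002, 0.072]
orientation: [0.568, 0.823, -0.0, -0.0]
contact_force: [-4.6, 1.9, 7.0]
gripper_width: 0.0197
```

Emit:
{"fn": "drive_tool", "kwargs": {
  "rows": [0,3,0,0,0,0,1,0,5,0,0,0,0,1,0,7,0,0,0,0,1,0,9,0,0,0,0,1,0,9,0,0,0,0,1]
}}

```text
time: 7.43
tcp_pos: [0.4983, 0.003, 0.0721]
orientation: [0.568, 0.823, 0.0, -0.0]
contact_force: [-2.5, 3.1, 5.9]
gripper_width: 0.0191
```

Run:
```python
from h import *
o=ctrl.get_obs();im=ctrl.get_image('wrist');save(im,'w9.png')
print(rel(o,(.4959,.0021,.069),110.6), o['tcp_pos'],o['contact_force'],o['gripper_width'])
```

```text
(array([ 0. , -2.5,  3.1]), array([-0.01, -0.03,  0.12])) [0.49825953 0.00295676 0.07206263] [-2.51319183  3.11185687  5.92291806] 0.019127515640811343
```

View pics/w9.png

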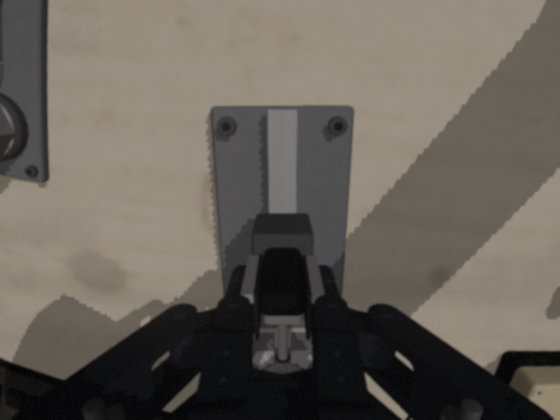

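Emit:
{"fn": "drive_tool", "kwargs": {
  "rows": [0,1.5,0,0,0,0,1,0,3,0,0,0,0,1,0,4,0,0,0,0,1,0,4,0,0,0,0,1]
}}

```text
time: 7.82
tcp_pos: [0.4998, 0.0036, 0.072]
orientation: [0.568, 0.823, -0.002, -0.002]
contact_force: [-16.8, -3.0, 16.0]
gripper_width: 0.0195
```

It moved about 1.6 of the commanded 4 mm and the force rose to 17 N, so it has reached a stop. Releasing, rising and checking.

Emit:
{"fn": "drive_tool", "kwargs": {
  "rows": [0,0,0,0,0,0,-1,0,0,0,0,0,0,-1,0,0,0,0,0,0,-1,0,0,0,0,0,0,-1,0,-2,-15,0,0,0,-1,0,-2,-45,0,0,0,-1,0,-2,-80,0,0,0,-1,0,-2,-110,0,0,0,-1,0,-10,-118,0,0,0,-1,0,-10,-118,0,0,0,-1]
}}

```text
time: 8.65
tcp_pos: [0.4929, 0.0001, 0.1917]
orientation: [0.568, 0.823, 0.001, 0.002]
contact_force: [-0.4, 0.0, -0.3]
gripper_width: 0.0853
```

Run:
```python
from h import *
import pickle
o=ctrl.get_obs();im=ctrl.get_image('wrist');save(im,'w10.png');pickle.dump((o,im),open('w10.pkl','wb'))
print(o['tcp_pos'],o['time'],o['contact_force'])
c=im['color'][110:300,215:355];cv2.imwrite('pics/w10z.png',cv2.resize(c,None,fx=3.1,fy=3.1,interpolation=cv2.INTER_CUBIC)[:,:,::-1])
im=ctrl.get_image('scene');
c=im['color'][150:260,190:320];cv2.imwrite('pics/s10.png',cv2.resize(c,None,fx=5,fy=5,interpolation=cv2.INTER_CUBIC)[:,:,::-1])
```

```text
[4.92926022e-01 1.06685437e-04 1.91745927e-01] 8.65 [-0.40740365  0.03694737 -0.30242439]
```

View pics/w10.png

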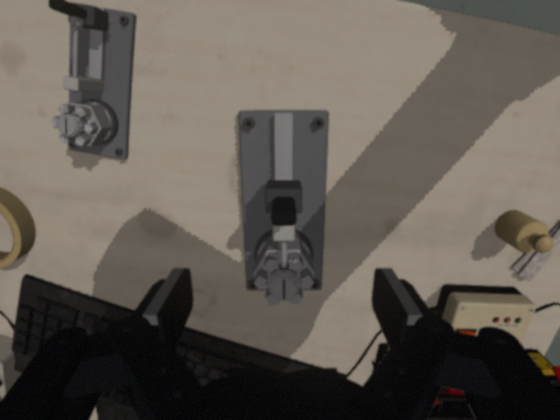

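View pics/s10.png

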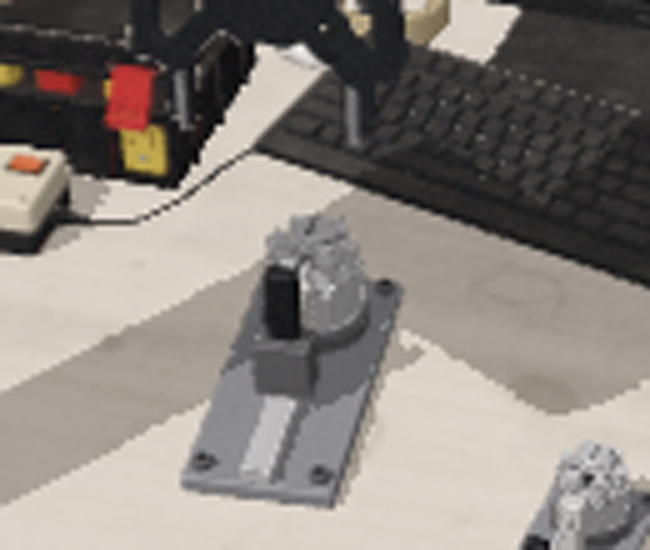

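View pics/w10z.png

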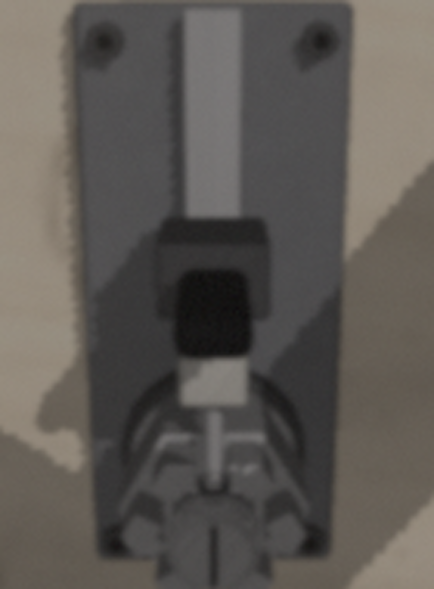

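Run:
```python
from h import *
import pickle
o,im=pickle.load(open('w10.pkl','rb'));T=wristT(o,im)
z=lambda p:(np.array(p,float)+.5)/3.1-.5+[215,110]
u=np.array([np.cos(np.radians(20.6)),np.sin(np.radians(20.6)),0])
s=lambda p,h:((ray(im,z([p]),h,T)[0]-[.567,.0287,0])@u*1000).round(1)
print('carriage rear',s((213,247),.058),'block front',s((213,405),.076),'paddle front/top',s((212,271),.106),'base rear',s((213,5),.012),'carriage front',s((160,315),.058),'scribe mid',s((213,553),.084))
i=ctrl.get_image('top');c=i['color'][180:290,215:305];cv2.imwrite('pics/top10.png',cv2.resize(c,None,fx=5.4,fy=5.4,interpolation=cv2.INTER_CUBIC)[:,:,::-1])
save(i,'top10f.png')
```

```text
carriage rear -85.6 block front -43.4 paddle front/top -92.7 base rear -152.3 carriage front -64.5 scribe mid 0.9
```

View pics/top10f.png

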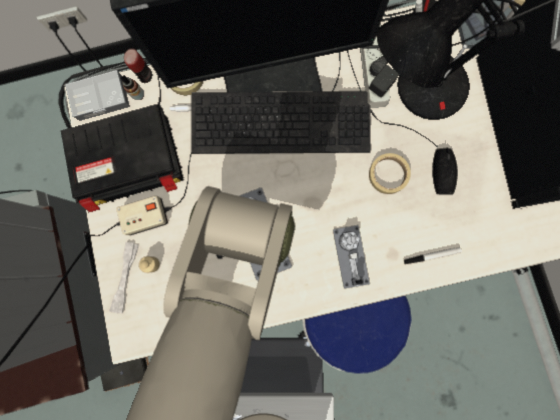

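Run:
```python
from h import *
import pickle
u=np.array([np.cos(np.radians(20.6)),np.sin(np.radians(20.6)),0])
o,im=pickle.load(open('w10.pkl','rb'));T=wristT(o,im)
z=lambda p:(np.array(p,float)+.5)/3.1-.5+[215,110]
s=lambda p,h:((ray(im,z([p]),h,T)[0]-[.567,.0287,0])@u*1000).round(1)
print('paddle rear foot (-82)',s((213,271),.058),'front top (-70)',s((213,357),.106))
o,im=pickle.load(open('w6.pkl','rb'));T=wristT(o,im)
z=lambda p:(np.array(p,float)+.5)/3.6-.5+[225,0]
print('before: rear top',s((205,68),.106),'front foot',s((205,162),.058),'carr front',s((150,205),.058),'block rear/front',s((205,479),.076),s((205,549),.076))
```

```text
paddle rear foot (-82) -78.3 front top (-70) -70.2
before: rear top -133.5 front foot -125.7 carr front -116.9 block rear/front -58.5 -43.0
```

```bash
python3 -c "
from workcell import ctrl
print(ctrl.finish_job())"
```

```text
the job is handed in; nothing more can be done
None
```

The big castle nut is tightened to the next slot and the locking pin is pushed fully home. I handed the job in at about 9 s of the 40 s allowed. `finish_job` gives no verdict.

- **Nut:** I gripped the big nut by two flats and turned it 33.5° clockwise, starting from about 26.5°. Afterwards its flats measured 19.5–21.0° against the stand's 20.6–21.0°, well inside the pin's 4.6° tolerance.
- **Pin:** I pinched the paddle and slid it about 55 mm until it met a firm stop at 17 N. I then let go and raised the gripper clear, to about 0.19 m. The picture shows the pin going through the slot into the spindle.
- **Bystanders:** the weight, tape roll, marker pen and the smaller stand look to be where they were in the first top view.

**Checks that disagreed:** the image measurements of the pin's final position differed by a few millimetres. The carriage edges came out at -85.6 and -64.5 mm, where home is -88 and -64. The foot of the paddle's rear face measured -78.3 mm against -82. The top of its front face measured -70.2 mm against -70. I put this down to calibration error, since known stand edges also read about 0.5 to 3 mm off. The collar itself was hidden behind the paddle, so "fully home" rests on the firm stop and the travel, not on seeing it touch the guide block.

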